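# Push-back check of a twist-up balm stick

### The arm

A 6-joint arm with a two-finger parallel gripper is mounted at the origin on a cart in front of the work surface, level with it; the furniture and walls round the work are solid. World frame = base frame: x ahead of the robot, y to its left, z up, the work surface at z = 0. Lengths are in m, angles in rad, forces in N, time in s.
With the tool pointing down it reaches from about 0.325 to 0.85 m from the base axis. Payload 15.5 kg.
Tool frame: the origin (TCP) lies between the finger pads; the fingertips stand 11 mm ahead of it and the grasp point (between the pads) lies 8 mm behind it; z points along the fingers, y is the line along which they close (so a half turn about z gives the same grasp; the last joint's range is limited). The gripper opens to 91 mm and grips with 3 to 60 N. Pads are 32 mm wide; open, the fingers measure 118 mm over their backs; the gripper's body (76 mm by 178 mm) begins 60 mm behind the grasp point.
Start: joints at [1.228, 0.494, 1.345, -0, 1.302, -0.096], TCP at [0.153, 0.606, 0.225] pointing down, gripper open.
Joint ranges: [-2.91, 2.91], [-0.82, 2.16], [0.22, 2.67], [-1.22, 4.37], [0.12, 2.79], [-3.08, 3.08]. Speed limits (rad/s): [1.89, 1.89, 2.57, 3.01, 3.01, 3.01].

### API

Orientations are given as a rotation vector (axis times angle).
In Python, from plant import robot, hand, kin, readout, snapshot, ticket, spotter gives the robot as it stands. Calls block until the motion is done:
- robot.goto(position, orientation): joint-space move of the TCP to a pose.
- robot.move_linear(position, v=0.15, attitude=None, f_stop=None): straight line of the TCP; attitude=None keeps the orientation; v is the mean speed in m/s. With f_stop (N) it stops when the force on the tool has changed by that much, and returns True; else False.
- robot.move_j(angles): joint-space move.
- hand.release() and hand.close(force=None): open the fingers fully, or close them until they stop; force is the grip in N (None keeps the last).
- robot.wait(seconds).
- kin.solve_ik(position, orientation): joint angles nearest the present ones, or None.
- readout.observe(): the state.
- snapshot(name): name is "scene" or "top" or "wrist"; returns a dict with "frame" (480x640x3 uint8, red, green, blue), "intrinsics" (3x3 intrinsics, pixels), "eye" and "rotation" of the camera in the world. Camera axes: x right, y down, z forward; pixel columns grow to the right and rows downward; lengths in m; the calibration is good to about 2 mm. The wrist camera is an equidistant fisheye: a pixel r from the principal point sees the ray r / f radians off the axis. A picture is of the moment at which its call begins. There is no depth.
A pose or a line that the arm cannot do raises robot.IKError and nothing moves.
- ticket.job_done(): hands the job in; it is judged then, once.
Trained networks look in a picture, given as the dict that the camera call returned (one of the last four; its "shot" number tells which), for a name from the list of things; names that differ only in an ending like _2 or _b are one class to them, and where a whole thing is asked for, a point or a joint stands for the part that bears it (a point fixed in the world has none). Each returns a list of dicts, best first, with "p" (0 to 1); they miss things now and then, are a little off and sometimes report something else, mostly with a low value. They report only what shows in the picture. A call takes as long as a camera call. They do not tell look-alikes from the thing itself.
- spotter.find_in(picture, query): "bbox" ([left, top, width, height] as shares, 0 to 1, of the picture: columns of its width, rows of its height, round what is visible of it).
- spotter.cut_out(picture, query): "pixels" (480x640 bool, what is visible of it) and "bbox" ([left, top, width, height] as shares, 0 to 1, of the picture: columns of its width, rows of its height, round what is visible of it).
- spotter.spot_point(picture, query): "point" ([column, row] as shares, 0 to 1, of the picture: columns of its width, rows of its height: a listed point, or the origin of a listed thing).
The state is a dict: "time": time; "q": joint angles; "qvel": joint speeds; "joint_efforts": joint torques, N m; "ee_pos": TCP position; "tool_rot": TCP orientation; "force": force on the tool from outside, world axes, zero at the start; "torque": the same for the moment, N m; "gripper_width": finger opening in m; "finger_force": force on a finger pad.
Only numpy, scipy, OpenCV 4.12 (cv2) and the standard library are available. Lean on these libraries where they do the work, as an engineer would, in place of code of your own. Each camera call takes 0.05 s, during which the arm holds its last target. There are 200 camera calls.

### The job

Stand the uncapped balm stick upright and fully home in the bore of the aluminium block that fits it closely, so that it cannot topple, and let go of it. Then take the spring push gauge out of its stand, hold it upright with its foot on the cross scored in the middle of the balm, and press straight down gently until the middle groove of its plunger reaches the nose of the gauge (about 4 N), never so hard that the balm is pushed back into its tube. Leave the capped sticks standing where they are, and finish while still holding the gauge on the cross at that push.

Things in the scene. Friction and masses are not known exactly. Their poses are not given: they have to be found in the camera images.
- stick: the only uncapped balm stick: white round twist-up tube with a plain brown label, 28 mm across, 72 mm to its rim; a cream cylinder of hard balm, 23 mm across, flat-topped, stands 9 mm out of it (81 mm in all). Foot edge chamfered 1.6 mm; about 70 g. Starts upright on the worktop. Origin: centre of its underside; z up along it. Grip the tube 45 to 65 mm above the foot, up to 30 N.
- cross (a point): the spot to be pressed: a cross scored in the flat top of the balm, at its centre, 81 mm above the stick's foot; moves with the balm
- balm (a joint): how far the balm has been pushed back into its tube: 0 as it starts (9 mm proud), grows as it sinks, up to 0.009 m. It is held by friction and gives way only at about 9 N; it does not come back.
- block: test block, fixed: steel base plate 86 x 176 x 8 mm with an aluminium bar 56 x 134 x 26 mm on it, top 34 mm high; three round bores in a row along its y axis, 21, 30 and 40 mm across, at y = -46.5, -9 and +38 mm, each 26 mm deep, down to the base plate (8 mm above the worktop). Origin: centre of its underside; z up; turned about z.
- bore (a point): centre of the mouth of the middle bore (30 mm across, 26 mm deep), 34 mm above the worktop; the bore that fits the 28 mm stick. A stick that is home in it has its foot 26 mm below this point and 55 mm of height above the block's top.
- gauge: spring push gauge, upright in its stand: aluminium cylinder with a black ribbed grip, 0.22 kg. Origin: centre of the nose (casing's lower end); z up along it to the end cap, 111 mm. Nose 20 mm across to z = 22 mm; collar 36 mm across, z = 22 to 27 mm, rests on the stand's rim; barrel 24 mm across, z = 27 to 105 mm; hold it by the ribs, z = 40 to 91 mm (20 to 40 N).
- foot (a point): centre of the flat foot (9 mm across) at the lower end of the gauge's plunger; 30 mm below the nose when the plunger is out; moves with the plunger
- plunger (a joint): how far the plunger is pushed into the gauge: 0 when out, up to 0.012 m at its stop. Spring: push = 1 N + 0.5 N per mm. Three dark grooves round the plunger (6 mm thick) reach the nose at 3, 6 and 9 mm; the middle one, 0.006 m, means 4 N.
- stand: bench stand of the gauge, fixed: round foot 72 mm across, 9 mm high; aluminium sleeve 39 mm across, 60 mm high, bore 23 mm. Origin: centre of its underside. The gauge's collar rests on the rim, so its nose is 38 mm and its foot 8 mm above the worktop; lift the gauge 55 mm straight up to clear it.
- capped_1: a capped balm stick, to be left alone: white with a plain brown label, 28 mm across, 90 mm high, smooth flat cap, standing on the worktop. Origin: centre of its underside.
- capped_2: a capped balm stick, to be left alone: white with a plain brown label, 28 mm across, 90 mm high, smooth flat cap, standing on the worktop. Origin: centre of its underside.
- capped_3: a capped balm stick, to be left alone: white with a plain brown label, 28 mm across, 90 mm high, smooth flat cap, standing on the worktop. Origin: centre of its underside.
Not all that is in view belongs to the job. Leave any red look-alike of the gauge alone.

How it is judged:
On the way:
1. the uncapped stick stands upright, fully home in the 30 mm bore, and has been let go (horizontal distance between stick and bore below 0.003 m and z of stick in the frame of block below 0.0105 m and angle between stick's own z axis and vertical below 0.06 rad and contact force between the fingers and stick below 0.1 N), for 0.3 s.
At the end, for the whole second after the job is handed in: Stick home in the 30 mm bore (3 mm of its axis, 2.5 mm of the floor, 0.06 rad of upright), let go; gauge in the fingers, still, clear of stand and block, within 0.07 rad of upright, foot within 4 mm of the cross, plunger in 4.5 to 7.5 mm (2.5 to 6 N on the balm); balm pushed back under 1.5 mm (all of step 1 and horizontal distance between foot and cross below 0.004 m and angle between gauge's own z axis and vertical below 0.07 rad and value of joint plunger between 0.0045 and 0.0075 m and contact force between gauge and stick between 2.5 and 6 N and contact force between the fingers and gauge above 1 N and contact force between gauge and stand below 0.1 N and contact force between gauge and block below 0.1 N and linear speed of gauge below 0.01 m/s and value of joint balm below 0.0015 m); the arm keeps its last pose, push and grip.
It fails at once if the balm is pushed back into its tube by more than 1.5 mm (value of joint balm above 0.0015 m).
It fails at once if a capped stick is moved by more than 3 cm or knocked over (distance of any of capped_1, capped_2, capped_3 from where it was at the start of the episode above 0.03 m or angle between any of capped_1, capped_2, capped_3's own z axis and vertical above 0.4 rad).
It also fails if it takes over 58 s, if anything falls off the work surface, if the arm or the gripper's body presses on something with over 40 N, if the wrist force passes 120 N, or if a joint passes its speed limit or range.

## Working session

There is one attempt and no reset: what is moved stays moved. The work goes in short steps, each a Python script; the robot and the scene stay as the last script left them, time stands still between calls to the robot, and variables do not carry over. Pictures are saved under pics/ and viewed, at most 10 in all, crops included, and the job is handed in when it is done.

```bash
ls; mkdir -p pics; cat > h.py <<'E'
import numpy as np, cv2
from plant import robot, hand, kin, readout, snapshot, ticket, spotter
def save(s,n): cv2.imwrite(f'pics/{n}.png', s['frame'][:,:,::-1])
def ray(s,u,v,fish=False):
    K=np.array(s['intrinsics']); x=(u-K[0,2])/K[0,0]; y=(v-K[1,2])/K[1,1]
    if fish:
        r=np.hypot(x,y); d=np.array([np.sin(r)*x/max(r,1e-9),np.sin(r)*y/max(r,1e-9),np.cos(r)])
    else: d=np.array([x,y,1.])
    return np.array(s['eye']), np.array(s['rotation'])@d
def onz(s,u,v,z,fish=False):
    e,d=ray(s,u,v,fish); return e+d*(z-e[2])/d[2]
E
python3 - <<'E'
from h import *
o=readout.observe(); print(o)
for n in("scene","top"):
    s=snapshot(n); save(s,n); print(n,np.round(s['eye'],3),np.round(s['rotation'],3).tolist(),np.array(s['intrinsics']).tolist())
    for q in ["stick","gauge","block","stand","capped_1"]:
        for d in spotter.find_in(s,q)[:6]:
            b=np.array(d['bbox'])*[640,480,640,480]; print(q,round(d['p'],2),b.round(0))
    for q in ["cross","bore","gauge","stand","block","stick"]:
        for d in spotter.spot_point(s,q)[:4]: print('pt',q,round(d['p'],2),(np.array(d['point'])*[640,480]).round(1))
E
```

```text
pics
{'time': 0.0, 'q': array([ 1.22749490e+00,  4.94225108e-01,  1.34612686e+00,  7.43573919e-06,
        1.30247570e+00, -9.55136025e-02]), 'qvel': array([-0.00132904, -0.00073333, -0.00033037, -0.00118973, -0.00202823,
       -0.00026421]), 'joint_efforts': array([-6.81369165e-04, -8.78810477e+01, -3.81866241e+01,  7.04268948e-02,
        5.29314356e-02, -1.38079126e-04]), 'ee_pos': array([0.15316914, 0.60557141, 0.22431363]), 'tool_rot': array([-3.88198142e-01, -3.11723759e+00,  1.89083024e-03]), 'force': array([-0.11242394, -0.84864278, -0.23709585]), 'torque': array([ 0.06779991, -0.00965842,  0.0027872 ]), 'finger_force': 0.0, 'gripper_width': 0.0912717847438946}
scene [-0.086 -0.538  0.844] [-2.161, 0.94, -0.421] [[546.4481411009517, 0.0, 314.40545770101994], [0.0, 546.4481411009517, 236.9339353609753], [0.0, 0.0, 1.0]]
stick 0.81 [192. 189.  14.  32.]
gauge 0.95 [337. 287.  22.  53.]
gauge 0.83 [392. 304.  24.  46.]
block 0.9 [270. 230.  75.  66.]
stand 0.67 [379. 343.  41.  35.]
capped_1 0.95 [252. 178.  14.  37.]
capped_1 0.92 [216. 167.  16.  37.]
capped_1 0.62 [228. 200.  19.  40.]
pt cross 0.42 [198.3 192.7]
pt bore 0.87 [308.7 254.8]
pt gauge 0.77 [347.6 327.7]
pt gauge 0.69 [401.3 344.9]
pt stand 0.79 [395.5 362.6]
pt block 0.95 [304.3 260.8]
pt stick 0.78 [200.6 220.5]
top [0.359 0.013 1.037] [-2.138, 2.126, -0.129] [[473.85518684744864, 0.0, 321.69988456742226], [0.0, 473.85518684744864, 239.744120850663], [0.0, 0.0, 1.0]]
stick 0.62 [184. 261.  25.  15.]
gauge 0.84 [407. 275.  26.  18.]
gauge 0.54 [458. 258.  31.  20.]
block 0.74 [285. 216.  87.  52.]
stand 0.63 [443. 252.  35.  41.]
capped_1 0.75 [180. 215.  22.  20.]
capped_1 0.68 [233. 248.  25.  17.]
capped_1 0.58 [219. 206.  24.  21.]
pt cross 0.7 [191.5 266.6]
pt bore 0.56 [327.1 239.3]
pt gauge 0.74 [415.3 282.8]
pt gauge 0.66 [464.9 269.7]
pt stand 0.58 [460. 272.]
pt block 0.56 [323.6 241. ]
```

View pics/scene.png

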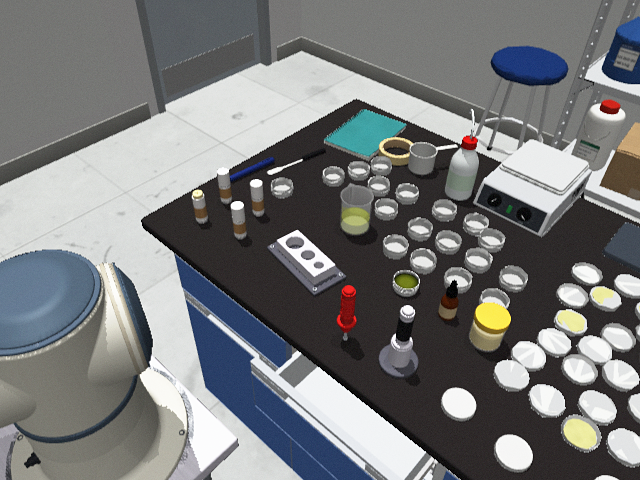

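View pics/top.png

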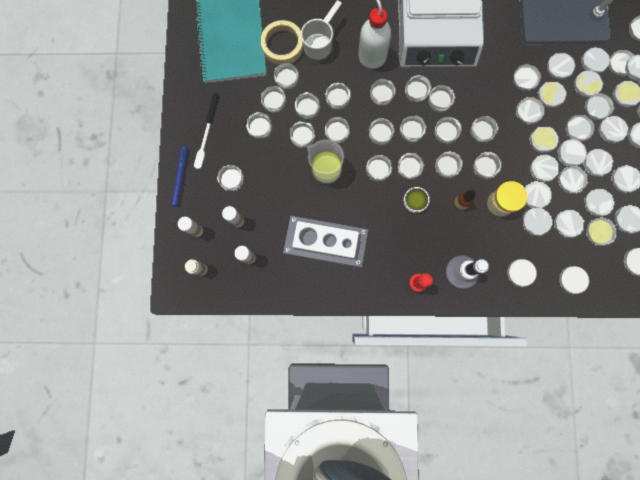

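```bash
sed -i "s/np.array(s\['rotation'\])@d/cv2.Rodrigues(np.array(s['rotation'],float))[0]@d/" h.py
python3 - <<'E'
from h import *
a=cv2.imread('pics/scene.png');b=cv2.imread('pics/top.png')
c=np.hstack([cv2.resize(a[155:255,180:280],(400,400),interpolation=2),cv2.resize(b[185:305,160:280],(400,400),interpolation=2)])
d=np.hstack([cv2.resize(a[280:390,325:545][:, :110],(400,200*2),interpolation=2),cv2.resize(b[220:320,390:490],(400,400),interpolation=2)])
cv2.imwrite('pics/crop.png',cv2.resize(np.vstack([c,d]),(600,600)))
S=snapshot("scene");T=snapshot("top")
for n,z,us,ut in [("cross",.081,(198.3,192.7),(191.5,266.6)),("bore",.034,(308.7,254.8),(327.1,239.3)),("gaugeA nose",.038,(347.6,327.7),(415.3,282.8)),("gaugeB",.038,(401.3,344.9),(464.9,269.7)),("stand",0,(395.5,362.6),(460,272)),("block",0,(304.3,260.8),(323.6,241))]:
    print(n,onz(S,*us,z).round(4),onz(T,*ut,z).round(4))
for n,bb in [("c1",(180,215,22,20)),("c2",(233,248,25,17)),("c3",(219,206,24,21))]:
    print(n,onz(T,bb[0]+bb[2]/2,bb[1]+bb[3]/2,.08).round(3))
E
```

```text
cross [0.451 0.305 0.081] [0.4454 0.3052 0.081 ]
bore [0.5111 0.0216 0.034 ] [0.5098 0.03   0.034 ]
gaugeA nose [ 0.4182 -0.1639  0.038 ] [ 0.4178 -0.1552  0.038 ]
gaugeB [ 0.4547 -0.259   0.038 ] [ 0.4458 -0.2592  0.038 ]
stand [ 0.4411 -0.2613  0.    ] [ 0.444  -0.2588  0.    ]
block [0.5161 0.0393 0.    ] [0.511  0.0382 0.    ]
c1 [0.532 0.311 0.08 ]
c2 [0.467 0.195 0.08 ]
c3 [0.55  0.228 0.08 ]
```

View pics/crop.png

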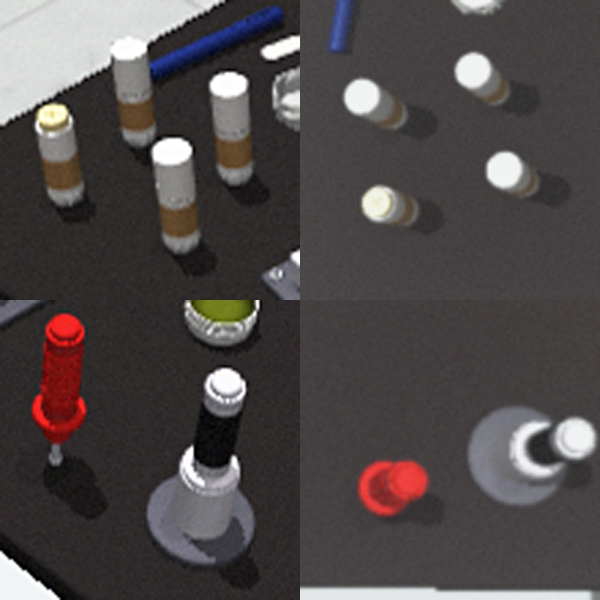

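Candidates: uncapped cream-topped stick at scene (200,206), versus white-capped ones at (224,185), (257,197), (238,219). The gauge is the black-ribbed one in the stand at (405,340), not the red look-alike at (347,310). Both choices are confirmed in the crop. Next, a close wrist look at the stick.

```bash
cat >> h.py <<'E'
from scipy.spatial.transform import Rotation
def rv(deg):
    a=np.radians(deg); y=np.array([np.cos(a),np.sin(a),0]); z=np.array([0,0,-1.]); return Rotation.from_matrix(np.c_[np.cross(y,z),y,z]).as_rotvec()
def st():
    o=readout.observe(); print('t %.2f'%o['time'],'tcp',np.round(o['ee_pos'],4),'F',np.round(o['force'],1),'w %.4f ff %.1f'%(o['gripper_width'],o['finger_force']),'q',np.round(o['q'],2)); return o
def wspot(q,z,ref=None,s=None):
    s=s or snapshot("wrist"); r=[]
    for d in spotter.spot_point(s,q)[:4]:
        u,v=np.array(d['point'])*[640,480]; p=onz(s,u,v,z,True); print(' spot',q,round(d['p'],2),(round(u,1),round(v,1)),p[:2].round(4)); r.append(p)
    return s
E
python3 - <<'E'
from h import *
st()
robot.goto([.448,.305,.24],rv(50)); st()
s=wspot("cross",.081); save(s,'w1')
print(s['intrinsics'],s['eye'],s['rotation'])
c=spotter.cut_out(s,"stick")
for d in c[:3]: print(d['p'],np.array(d['bbox'])*[640,480,640,480])
robot.goto([.448,.305,.24],rv(140)); st(); s=wspot("cross",.081)
E
```

```text
t 1.30 tcp [0.1533 0.6059 0.2249] F [ 0.2  0.3 -0.5] w 0.0912 ff 0.0 q [ 1.23  0.49  1.35  0.    1.3  -0.1 ]
t 2.86 tcp [0.4476 0.3058 0.24  ] F [-0.1  0.5  0.8] w 0.0911 ff 0.0 q [ 0.49  0.36  1.53  0.    1.25 -0.38]
 spot cross 0.61 (np.float64(322.7), np.float64(217.7)) [0.4479 0.3116]
 spot cross 0.2 (np.float64(329.0), np.float64(311.6)) [0.523  0.2574]
[[371.64829954   0.         316.80327623]
 [  0.         371.64829954 235.25529734]
 [  0.           0.           1.        ]] [0.38852754 0.35436299 0.40106756] [2.61878628 1.2248371  0.16736882]
0.96 [307.008 192.288  28.608  42.816]
t 4.47 tcp [0.4479 0.3051 0.24  ] F [ 0.2 -0.2 -0.3] w 0.0913 ff 0.0 q [ 0.49  0.36  1.53 -0.    1.25 -1.95]
 spot cross 0.74 (np.float64(320.5), np.float64(227.1)) [0.4481 0.3117]
```

View pics/w1.png

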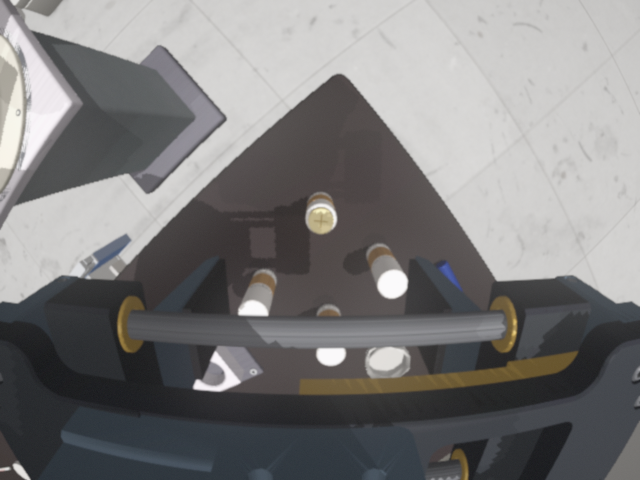

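```bash
python3 - <<'E'
from h import *
x,y=.448,.3115; G=.050-.008   # tcp z for grasp point 50 mm
robot.move_linear([x,y,.13],v=.2); robot.move_linear([x,y,G],v=.12)
hand.close(8); st(); hand.release(); robot.move_linear([x,y,.13],v=.2)
robot.goto([x,y,.13],rv(50)); G=.055-.008; robot.move_linear([x,y,G],v=.12); hand.close(20); st()
robot.move_linear([x,y,.24],v=.15); st()
for a in (50,-40):
    s=snapshot("wrist"); 
    th=np.radians(a); off=np.array(s['eye'])[:2]-readout.observe()['ee_pos'][:2]; R=Rotation.from_euler('z',a-50,degrees=True).as_matrix()[:2,:2]
    if a==50: off0=off
    p=np.array([.5105,.026])-R@off0
    robot.goto([*p,.24],rv(a)); st(); s=snapshot("wrist"); save(s,f'b{a}')
    wspot("bore",.034,s=s); wspot("block",0,s=s); wspot("stick",0,s=s)
E
```

```text
t 7.14 tcp [0.448  0.3115 0.042 ] F [-0.  -0.3 -0.3] w 0.0271 ff 8.0 q [ 0.5   0.63  1.72  0.    0.79 -1.95]
t 12.09 tcp [0.448  0.3115 0.047 ] F [-0.6 -0.1 -0.2] w 0.0265 ff 19.9 q [ 0.5   0.62  1.72 -0.    0.8  -0.37]
t 13.53 tcp [0.4476 0.3113 0.2392] F [ 0.1 -0.7 -1.1] w 0.0264 ff 19.9 q [ 0.5   0.37  1.52 -0.    1.25 -0.37]
t 14.91 tcp [ 0.5692 -0.0218  0.2399] F [ 0.2  0.5 -0.9] w 0.0269 ff 19.9 q [-0.14  0.4   1.46  0.    1.28 -1.02]
 spot bore 0.94 (np.float64(316.2), np.float64(133.2)) [0.5089 0.0272]
 spot block 0.92 (np.float64(323.3), np.float64(127.9)) [0.5092 0.0367]
 spot stick 0.88 (np.float64(318.5), np.float64(268.3)) [ 0.6274 -0.0685]
t 16.57 tcp [ 0.462  -0.0329  0.2401] F [-0.3  0.7 -1. ] w 0.0265 ff 19.9 q [-0.2   0.25  1.71 -0.    1.19  0.5 ]
 spot bore 0.81 (np.float64(316.1), np.float64(133.0)) [0.51   0.0267]
 spot bore 0.63 (np.float64(315.6), np.float64(335.8)) [ 0.3669 -0.1436]
 spot block 0.87 (np.float64(316.7), np.float64(126.0)) [0.5153 0.0322]
 spot stick 0.91 (np.float64(314.4), np.float64(267.6)) [ 0.4112 -0.0884]
```

```bash
python3 - <<'E'
import cv2,numpy as np
a=[cv2.resize(cv2.imread(f'pics/b{n}.png')[70:310,220:420],(400,480),interpolation=2) for n in('50','-40')]
cv2.imwrite('pics/c2.png',np.hstack(a))
E
```

```text
(no output)
```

View pics/c2.png

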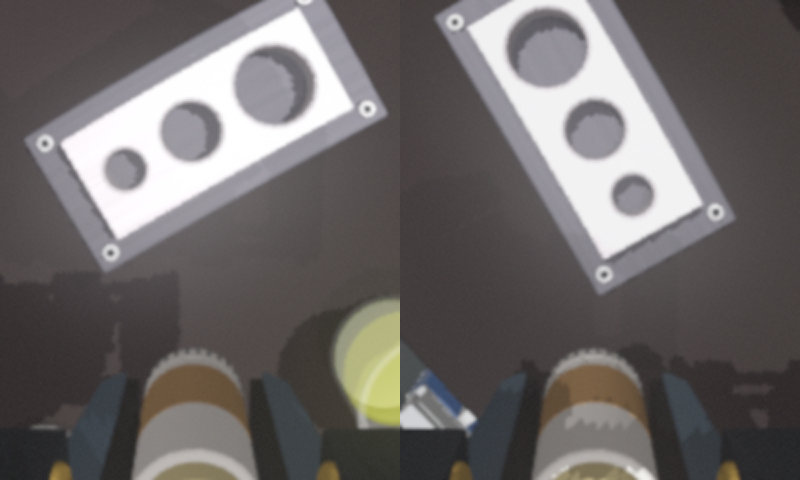

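```bash
python3 - <<'E'
from h import *
for k in range(1):
  pass
s=snapshot("wrist")
import json
K=s['intrinsics']
# current pose is a=-40
def hole(s,tag):
    g=cv2.GaussianBlur(cv2.cvtColor(s['frame'],cv2.COLOR_RGB2GRAY),(3,3),0)
    g=cv2.resize(g,None,fx=4,fy=4,interpolation=cv2.INTER_CUBIC)
    m=(g>195).astype(np.uint8)
    cs,h=cv2.findContours(m,cv2.RETR_CCOMP,cv2.CHAIN_APPROX_NONE)
    for c,hh in zip(cs,h[0]):
        if hh[3]>=0 and cv2.contourArea(c)>1500:
            (u,v),ax,_=cv2.fitEllipse(c); u,v=(u-1.5)/4,(v-1.5)/4
            if v<260: print(tag,round(u,1),round(v,1),np.round(np.array(ax)/4,1),onz(s,u,v,.034,True).round(4))
hole(s,'-40')
p=np.array([ .5692,-.0218])
robot.goto([*p,.24],rv(50)); s=snapshot("wrist"); hole(s,'50'); st()
# held stick, cross relative to tcp
o=readout.observe()
for z in(.081,): wspot("cross",o['ee_pos'][2]+.008-.055+.081,s=s)
E
```

```text
-40 336.0 166.8 [21.8 22.2] [ 0.5035 -0.0115  0.034 ]
-40 317.0 133.9 [31.2 31.7] [0.51   0.0254 0.034 ]
-40 292.9 93.1 [40.6 42.1] [0.5181 0.0716 0.034 ]
-40 39.1 148.9 [11.2 15.7] [0.2569 0.2438 0.034 ]
-40 46.4 121.9 [13.5 14.9] [0.2882 0.258  0.034 ]
50 282.5 154.4 [21.5 21.9] [ 0.5033 -0.0115  0.034 ]
50 315.5 135.2 [30.8 31.2] [0.5098 0.0254 0.034 ]
50 357.1 112.0 [40.3 41.1] [0.5179 0.0715 0.034 ]
50 12.6 174.6 [17.7 31. ] [ 0.2764 -0.2851  0.034 ]
t 18.27 tcp [ 0.569  -0.0218  0.24  ] F [ 0.8  0.1 -0.4] w 0.0261 ff 19.9 q [-0.14  0.4   1.46 -0.    1.28 -1.01]
```

```bash
python3 - <<'E'
from h import *
x,y=.5099,.0254
robot.goto([x,y,.14],rv(50)); robot.move_linear([x,y,.095],v=.1); robot.wait(.2); st()
r=robot.move_linear([x,y,.0545],v=.03,f_stop=8); print(r); st()
E
```

```text
t 19.69 tcp [0.5104 0.0253 0.0957] F [ 0.1  0.2 -1.4] w 0.0267 ff 19.9 q [-0.07  0.51  1.77 -0.    0.86 -0.94]
True
t 20.98 tcp [0.5099 0.0253 0.0549] F [-1.1 -0.3  8.2] w 0.0266 ff 20.0 q [-0.07  0.58  1.8  -0.    0.76 -0.94]
```

```bash
python3 - <<'E'
from h import *
x,y=.5099,.0254
hand.release(); robot.move_linear([x,y,.2],v=.2); robot.wait(.2); st()
s=wspot("cross",.089); save(s,'c50')
robot.goto([.444,-.259,.26],rv(15)); st(); s=wspot("gauge",.038); save(s,'g15')
for d in spotter.cut_out(s,"gauge")[:3]: print(d['p'],np.array(d['bbox'])*[640,480,640,480])
wspot("stand",0,s=s)
robot.goto([.444,-.259,.26],rv(60)); s=snapshot("wrist"); save(s,'g60'); wspot("gauge",.038,s=s); wspot("stand",0,s=s); st()
a=[cv2.imread(f'pics/{n}.png')[100:340,200:440] for n in('c50','g15','g60')]
cv2.imwrite('pics/c3.png',cv2.resize(np.hstack(a),(798,266),interpolation=2))
E
```

```text
t 23.12 tcp [0.5094 0.0254 0.199 ] F [-0.3 -0.2 -0.1] w 0.0912 ff 0.0 q [-0.07  0.36  1.66 -0.    1.12 -0.94]
t 24.37 tcp [ 0.4442 -0.2581  0.2597] F [-0.4  0.   0.7] w 0.0911 ff 0.0 q [-0.64  0.3   1.57  0.    1.27 -0.91]
 spot gauge 0.86 (np.float64(318.4), np.float64(110.4)) [ 0.4186 -0.1606]
 spot gauge 0.65 (np.float64(317.2), np.float64(211.8)) [ 0.445  -0.2629]
0.89 [301.312 199.296  33.728  54.   ]
0.81 [299.392  84.48   40.832  42.72 ]
 spot stand 0.95 (np.float64(317.0), np.float64(203.7)) [ 0.4444 -0.2615]
 spot gauge 0.82 (np.float64(387.3), np.float64(139.8)) [ 0.4179 -0.16  ]
 spot gauge 0.8 (np.float64(317.3), np.float64(210.6)) [ 0.4468 -0.2602]
 spot stand 0.63 (np.float64(314.4), np.float64(202.9)) [ 0.4442 -0.2625]
t 25.52 tcp [ 0.444  -0.2589  0.26  ] F [-0.5  0.6  0.9] w 0.0911 ff 0.0 q [-0.64  0.3   1.57  0.    1.28 -1.69]
```

View pics/c3.png

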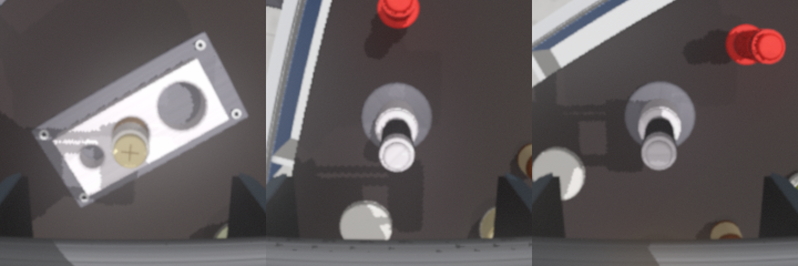

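```bash
python3 - <<'E'
from h import *
s=snapshot("wrist")
import copy
print('cap60',onz(s,314.6,238,.149,True))
robot.goto([.444,-.2605,.24],rv(15)); robot.wait(.2); s=snapshot("wrist"); save(s,'g15b')
f=s['frame'].astype(int); o=readout.observe()
# predicted pixel of cap centre; blob of bright pixels nearby
g=f.min(2); m=(g>130).astype(np.uint8); m[:, :285]=0; m[:,350:]=0; m[:200]=0; m[290:]=0
n,l,stt,c=cv2.connectedComponentsWithStats(m)
for i in range(1,n):
    if stt[i,4]>100: print(stt[i],c[i],onz(s,*c[i],.149,True).round(4))
E
```

```text
cap60 [ 0.44412084 -0.26137459  0.149     ]
[298 200  42  31 633] [319.69510269 210.90521327] [ 0.439  -0.2378  0.149 ]
[302 225  35  35 944] [318.95974576 242.79978814] [ 0.4446 -0.2602  0.149 ]
```

```bash
python3 - <<'E'
from h import *
x,y=.4444,-.2607
robot.move_linear([x,y,.098],v=.12); robot.wait(.1); st(); hand.close(30); st()
robot.move_linear([x,y,.098+.07],v=.12); st(); robot.move_linear([x,y,.26],v=.15)
robot.goto([.5099,.0254,.23],rv(15)); robot.move_linear([.5099,.0254,.19],v=.1); robot.wait(.3); st()
s=snapshot("wrist"); save(s,'p'); wspot("foot",.101,s=s); wspot("cross",.089,s=s); wspot("gauge",.131,s=s)
S=snapshot("scene"); save(S,'ps')
for q in("foot","cross","gauge"):
  for d in spotter.spot_point(S,q)[:2]: print(q,d['p'],np.array(d['point'])*[640,480])
a=cv2.resize(s['frame'][140:320,210:430,::-1],(440,360),interpolation=2); b=cv2.resize(S['frame'][190:290,255:355,::-1],(360,360),interpolation=2)
cv2.imwrite('pics/c4.png',np.hstack([a,b]))
E
```

```text
t 28.05 tcp [ 0.4447 -0.2609  0.0986] F [ 1.4  0.6 -0.4] w 0.0913 ff 0.0 q [-0.65  0.51  1.75 -0.    0.87 -0.91]
t 29.08 tcp [ 0.4443 -0.2607  0.098 ] F [-0.6  0.2  0.6] w 0.0234 ff 30.0 q [-0.65  0.51  1.76 -0.    0.87 -0.91]
t 29.82 tcp [ 0.4441 -0.2604  0.1674] F [ 0.2  0.9 -2.2] w 0.0237 ff 30.0 q [-0.65  0.41  1.69  0.    1.05 -0.91]
t 32.57 tcp [0.5101 0.0254 0.1904] F [-0.2 -0.1 -1.9] w 0.0238 ff 30.0 q [-0.07  0.37  1.67 -0.    1.1  -0.33]
 spot foot 0.52 (np.float64(318.9), np.float64(245.6)) [0.5111 0.0242]
 spot cross 0.67 (np.float64(315.2), np.float64(238.3)) [0.508  0.0254]
 spot gauge 0.92 (np.float64(317.4), np.float64(260.8)) [0.5102 0.0232]
 spot gauge 0.46 (np.float64(419.3), np.float64(24.8)) [0.5309 0.1825]
foot 0.6 [309.632 229.92 ]
foot 0.45 [344.832 337.296]
cross 0.4 [306.496 234.576]
```

View pics/c4.png

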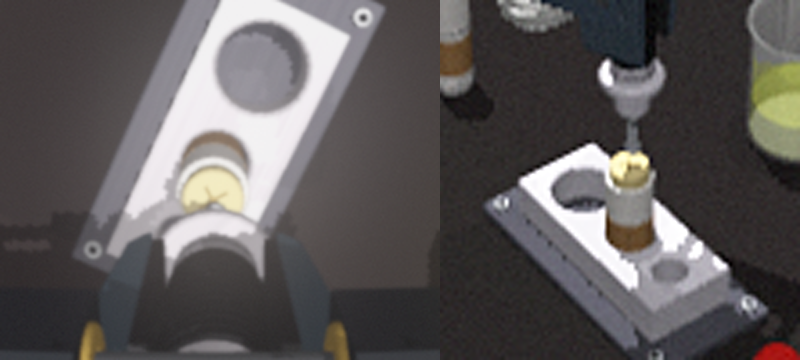

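```bash
python3 - <<'E'
from h import *
def avg():
    F=[]
    for _ in range(12): robot.wait(.05); F.append(readout.observe()['force'])
    return np.mean(F,0)
x,y=.5089,.0251
robot.move_linear([x,y,.183],v=.03); f0=avg(); print(f0); st()
print(robot.move_linear([x,y,.177],v=.015,f_stop=6)); print('2mm',avg()-f0)
print(robot.move_linear([x,y,.173],v=.015,f_stop=6)); print('6mm',avg()-f0); st()
s=snapshot("wrist"); S=snapshot("scene"); save(s,'q')
wspot("foot",.089,s=s); wspot("cross",.089,s=s)
a=cv2.resize(s['frame'][140:320,210:430,::-1],(440,360),interpolation=2); b=cv2.resize(S['frame'][205:265,280:340,::-1],(360,360),interpolation=2)
cv2.imwrite('pics/c5.png',np.hstack([a,b]))
E
```

```text
[-0.18598467  0.21454227 -1.82176695]
t 33.95 tcp [0.5089 0.0251 0.183 ] F [-0.9  0.  -2. ] w 0.0237 ff 30.0 q [-0.07  0.38  1.68  0.    1.08 -0.33]
False
2mm [ 0.38851205 -0.15058822  1.79059675]
False
6mm [ 0.20099727 -0.21810447  4.07958118]
t 36.12 tcp [0.5089 0.0251 0.173 ] F [ 0.5 -0.4  1.6] w 0.0238 ff 29.9 q [-0.07  0.4   1.69  0.    1.05 -0.33]
 spot foot 0.66 (np.float64(331.9), np.float64(20.0)) [0.4776 0.1761]
 spot cross 0.92 (np.float64(318.8), np.float64(244.1)) [0.509  0.0266]
```

View pics/c5.png

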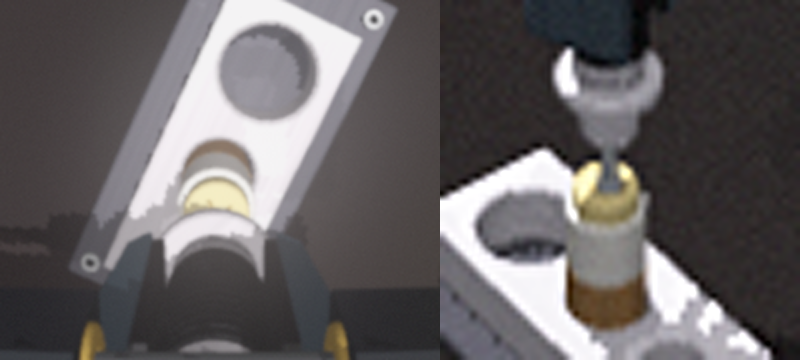

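```bash
python3 - <<'E'
from h import *
print(ticket.job_done()); st()
E
```

```text
the job is handed in; nothing more can be done
None
the job is handed in; nothing more can be done
```

I handed the job in; the judge's verdict wasn't shown. The balm stick is home in the 30 mm bore and released, and the gauge is held upright on the cross at a measured 4.1 N (6 mm of plunger by arm position), with the foot an estimated 2 mm or less off centre. I steered clear of the capped sticks but didn't re-check them at the end.

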